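# Slide the unfired planter down the drying lane

### The job

Push the unfired pink clay planter along its board, in between the two blue guide rails and gently up against the two wooden stop posts at the end, letting neither the planter nor the gripper touch a rail, then press the green button on the drying fan fully down and let go. The clay is fragile: only push it from outside with the fingers, never reach into it, pinch, tip or lift it. Leave the pottery things lying around as they are.

Things in the scene. Friction and masses are not known exactly. Their poses are not given: they have to be found in the camera images.
- lane: Plywood board 520 x 200 x 8 mm, fixed; origin on the table under its centre, z up, +x the direction in which the planter is pushed (the robot's right, up to 13 degrees either way). The planter starts on the rail-free half (-x). The lane is 124 mm wide, between the rails' inner faces at y = +62 and -62 mm; it begins at x = -20 mm. A thin blue line is painted across at x = -30 mm.
- rail_far: Blue guide rail 260 long x 16 wide x 20 mm high on the board; its top is 28 mm above the table. Origin under its centre, at x = +110, y = +70, z = 8 mm of the lane's frame; it starts at lane x = -20 mm. Its axes are parallel to the lane's.
- rail_near: The other blue rail, the same, at y = -70 mm of the lane's frame (the robot's side).
- stop: Two wooden stop posts, each 20 x 22 mm and 60 mm high (tops 68 mm above the table), centred 30 mm either side of the lane's centre line, with black rubber faces. Origin on the centre line, on the board, in the plane of the faces that the planter meets, at lane x = +200 mm.
- planter: Loose open-topped box of unfired pink clay, 110 long (x) x 100 wide (y) x 70 mm high, walls 7 mm, painted bands on the sides; 0.4 to 0.75 kg. Origin under its centre, z up. It stands on the board (underside 8 mm above the table) before the rails, up to 8 degrees askew and 15 mm off centre. Up against the posts its origin is at lane x = +145 mm. It slides with friction, stays where left.
- fan: Grey drying fan housing 80 x 120 x 110 mm high, fixed on the table beyond the stop posts, round grille facing the lane. Origin under its centre. The green button stands in the middle of its top.
- fan_button (a joint): Travel of the green push button: 0 up, 0.006 m fully down; springs back; about 5 N fully down.
- fan_button_top (a point): Centre of the top of the green button, 32 mm across, pressed straight down.
- mug: Bystander: pink mug, 76 mm across, 85 mm high; origin under its centre.
- jar: Bystander: glass jar with blue cap, 56 mm across, 75 mm high; origin under its centre.
- slip_bowl: Bystander: white bowl, 120 mm across, 50 mm high; origin under its centre.
- brush: Bystander: flat brush with black handle, lying, about 200 mm long; origin under its centre.
- rib: Bystander: flat dark wooden shaping rib, 90 x 50 x 8 mm; origin under its centre.
- pestle: Bystander: white ceramic pestle standing upright, 38 mm across, 105 mm high; origin under its centre.

How it is judged:
On the way, in this order (a step that is already met when the one before it is completed fails the run):
1. the planter stands between the rails, up against the stop posts (x of planter in the frame of lane above 0.138 m and y of planter in the frame of lane between -0.013 and 0.013 m and angle between the x axis of planter and the x axis of lane, either way round below 0.12 rad and angle between planter's own z axis and vertical below 0.05 rad and z of planter in the frame of lane below 0.012 m and linear speed of planter below 0.01 m/s), for 0.2 s.
2. the fan's button is pressed fully down (value of joint fan_button above 0.0045 m), for 0.1 s.
At the end, for the whole second after the job is handed in: The planter stands at rest and level on the board between the rails, its front within 7 mm of the stop posts, within 13 mm of the centre line and 7 degrees of straight; the button, having been pressed at least 4.5 mm, is up again (all of step 1 and value of joint fan_button below 0.002 m); the robot touches nothing.
It fails at once if the planter or the robot touches a guide rail (contact force between planter and rail_far above 0.3 N or contact force between planter and rail_near above 0.3 N or contact force between any of the fingers, the arm and rail_far above 0.5 N or contact force between any of the fingers, the arm and rail_near above 0.5 N).
It fails at once if the planter is lifted or tipped (z of planter in the frame of lane above 0.018 m or angle between planter's own z axis and vertical above 0.15 rad).
It fails at once if the gripper reaches over the rim into the planter, to pinch or carry it (x of the grasp point in the frame of planter between -0.053 and 0.053 m and y of the grasp point in the frame of planter between -0.048 and 0.048 m and z of the grasp point in the frame of planter below 0.085 m).
It fails at once if the planter is rammed against the stop posts (contact force between planter and stop above 40 N).
It fails at once if a bystander is pushed aside, taken away or knocked over (distance of any of mug, jar, slip_bowl, brush, rib, pestle from where it was at the start of the episode above 0.03 m or angle between any of mug, jar, slip_bowl, pestle's own z axis and vertical above 0.5 rad).
It also fails if it takes over 58 s, if anything falls off the work surface, if the arm or the gripper's body presses on something with over 40 N, if the wrist force passes 120 N, or if a joint passes its speed limit or range.

### The arm

A 6-joint arm with a two-finger parallel gripper is mounted at the origin on the work surface. World frame = base frame: x ahead of the robot, y to its left, z up, the work surface at z = 0. Lengths are in m, angles in rad, forces in N, time in s.
With the tool pointing down it reaches from about 0.25 to 0.725 m from the base axis. Payload 9.7 kg.
Tool frame: the origin (TCP) lies at the very end of the fingers, on their centre line; the grasp point (between the pads) lies behind it (r.grasp_offset is the z of the grasp point in the tool frame, in m); z points along the fingers, y is the direction in which the jaws open and shut (so a half turn about z gives the same grasp; the last joint's range is limited). The gripper opens to 85 mm and grips with 20 to 120 N. Pads are 22 mm wide; open, the fingers measure 114 mm over their backs; the gripper's body (76 mm by 85 mm) begins 54 mm behind the grasp point. The pads swing forward as they close: fully open they stand 13 mm farther back than shut.
Start: joints at [1.296, 0.087, 0.176, 1.66, 0, 1.571], TCP at [0.149, 0.529, 0.231] pointing down, gripper open.
Joint ranges: [-3.13, 3.13], [-0.85, 1.81], [-1.15, 1.24], [-2.2, 2.28], [-1.44, 1.52], [-3.14, 3.14]. Speed limits (rad/s): [2.22, 2.22, 2.57, 3.14, 3.14, 3.14].

### API

Orientations are given as a unit quaternion [w, x, y, z].
In Python, from cell import r, vision gives the robot as it stands.
- The arm moves only by the tool servo_tool, never from a script. Its argument "targets" is a list of rows, each an object of numbers: "gripper": the finger opening in m, from 0 to 0.0854; "tx", "ty", "tz": the shift along the tool's x, y, z in m; "wx", "wy", "wz": the turn, a rotation vector about the tool's x, y, z in degrees. A call has 1 to 12 rows; each row shifts and turns the pose as measured when the row begins, along the tool's axes as they then stand; what a row does not reach is not made up. A row lasts 1/10 s, in which the tool goes at most 50 mm and 8.59 degrees, less where a joint would pass 70% of its speed; a pose out of reach is approached as far as the arm can. A call is refused whole if a number of a shift passes 0.05 or a number of a turn 8.59, either way. A call with a gripper value outside its range is refused whole. The fingers move at their own pace and stop on an object; the grip force is fixed at half the most. Time passes only in rows, so rows that do not move let the fingers close. It gives the time, the measured TCP pose, the force and the opening at its end, in the units of the state.
- r.sense(): the state, without advancing time (a new reading comes with each control period).
- vision.read_camera(name): name is "scene" or "top" or "wrist"; returns (picture, depth): 384x512x3 uint8, blue, green, red; 384x512 float32, m along the optical axis (not along the pixel's ray), 0 where there is no reading.
- vision.calibration(name): a dict with "fovy" (degrees; the focal length in pixels is half the picture's height over the tangent of half this angle, whatever the lens; pixels are square), "cx", "cy" (the principal point, pixels), "origin" and "orientation" of the camera in the world; the wrist camera has in their place "tool_from_camera" (4x4, takes a point from camera to tool coordinates, whose origin is the TCP and whose axes are the flange's). Camera axes: x right, y down, z forward; pixel columns grow to the right and rows downward; lengths in m; the calibration is good to about 2 mm. A picture is of the moment at which its call begins: read the wrist's pose just before it. calibration takes no time and is no camera call.
- r.hand_in(): hands the job in, once; it reports no verdict.
The state is a dict: "time_s": time; "qpos": joint angles; "qvel": joint speeds; "tau": joint torques, N m; "position": TCP position; "tool_rot": TCP orientation; "contact_force": force on the tool from outside, world axes, zero at the start; "wrist_torque": the same for the moment, N m; "grip_width": finger opening in m.
Only numpy, scipy, OpenCV 4.12 (cv2) and the standard library are available. Lean on these libraries where they do the work, as an engineer would, in place of code of your own. Each camera call takes 0.05 s, during which the arm holds its last target.

## Working session

There is one attempt and no reset: what is moved stays moved. The work goes in short steps, Python scripts to look and compute and a tool call to move; the robot and the scene stay as the last step left them, time stands still between calls to the robot, and variables do not carry over. Pictures are saved under pics/ and viewed, and the job is handed in when it is done.

Besides the shell and the picture viewer there is one more tool, called in YAML: its name, and indented under it one key for each argument. servo_tool: Moves the arm, as the interface text tells. Its arguments: {"type":"object","properties":{"targets":{"type":"array","items":{"type":"object","properties":{"gripper":{"type":"number"},"tx":{"type":"number"},"ty":{"type":"number"},"tz":{"type":"number"},"wx":{"type":"number"},"wy":{"type":"number"},"wz":{"type":"number"}}}}},"required":["targets"]}

```bash
ls; mkdir -p pics
python3 - <<'E'
from cell import r, vision
import cv2
print(r.sense(), r.grasp_offset)
for n in ["scene","top","wrist"]:
    p,d=vision.read_camera(n); cv2.imwrite(f"pics/{n}0.png",p)
    import numpy as np
    np.save(f"pics/{n}0d.npy",d)
    print(n,vision.calibration(n))
E
```

```text
pics
{'time_s': 0.0, 'qpos': array([ 1.29599854e+00,  8.74404576e-02,  1.75116298e-01,  1.65980680e+00,
       -1.21500789e-05,  1.57079605e+00]), 'qvel': array([ 2.14152104e-05, -4.71114507e-04, -5.34454167e-04, -6.75151784e-05,
        1.19576083e-03, -9.27916490e-04]), 'tau': array([ 1.62694378e-04, -5.20389819e+01,  4.64803112e+01,  1.62042148e-02,
        1.09270052e-04, -7.43476789e-06]), 'position': array([0.14918204, 0.52913231, 0.23058471]), 'tool_rot': array([-8.53822934e-05,  1.36966816e-01,  9.90575412e-01, -6.61857020e-04]), 'contact_force': array([1.10436718, 0.0896907 , 0.5883101 ]), 'wrist_torque': array([-0.0288724 , -0.03316375, -0.00552358]), 'grip_width': 0.08549817042229009} -0.0187
scene {'fovy': 54.768050117130024, 'cx': 259.1362036146188, 'cy': 184.70867718723298, 'origin': array([ 1.0929315 , -0.45205037,  0.76039147]), 'orientation': array([-0.33855052,  0.84999553,  0.371606  , -0.15748057])}
top {'fovy': 48.97972351310421, 'cx': 251.50228552738707, 'cy': 193.33488148729393, 'origin': array([ 0.53282834, -0.02368404,  1.20666995]), 'orientation': array([ 0.03785906, -0.70367838,  0.70892574, -0.02877022])}
wrist {'fovy': 60.24528499242611, 'cx': 256.19139904935025, 'cy': 190.906923139745, 'tool_from_camera': array([[ 5.64724907e-04, -9.65422695e-01, -2.60688898e-01,
         6.61502580e-02],
       [ 9.99999775e-01,  4.50826651e-04,  4.96708916e-04,
        -1.01388410e-03],
       [-3.62008557e-04, -2.60689120e-01,  9.65422732e-01,
        -1.43054386e-01],
       [ 0.00000000e+00,  0.00000000e+00,  0.00000000e+00,
         1.00000000e+00]])}
```

View pics/top0.png

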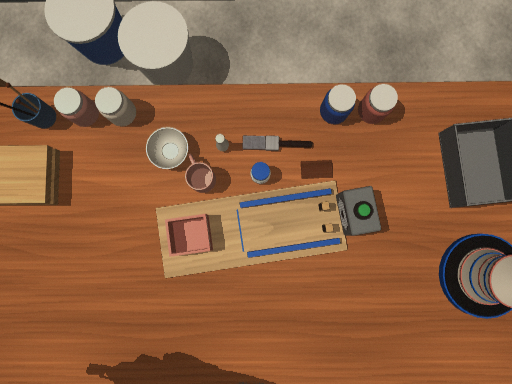

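View pics/scene0.png

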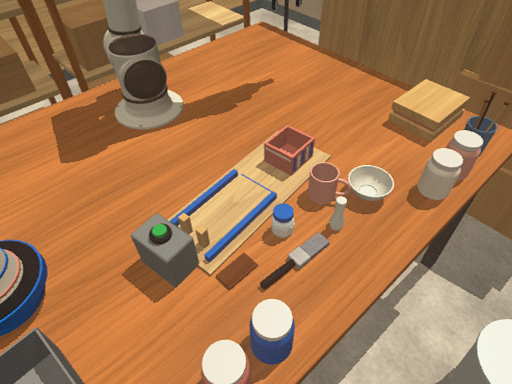

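View pics/wrist0.png

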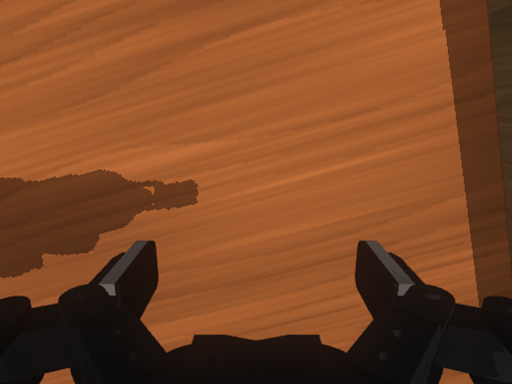

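The top view shows the planter at (189,236), the blue rails at about (286,198) and (294,248), the posts at (326,207) and (330,229), and the green button at (364,210). The scene view agrees. Next I'll measure these.

```bash
cat > h.py <<'E'
import numpy as np, cv2
from scipy.spatial.transform import Rotation as R
def cam(vision,n,state=None):
    c=vision.calibration(n); f=192/np.tan(np.radians(c['fovy']/2))
    if n=='wrist':
        q=state['tool_rot']; T=np.eye(4); T[:3,:3]=R.from_quat(np.r_[q[1:],q[0]]).as_matrix(); T[:3,3]=state['position']
        M=T@c['tool_from_camera']; return f,c['cx'],c['cy'],M[:3,3],M[:3,:3]
    q=c['orientation']; return f,c['cx'],c['cy'],c['origin'],R.from_quat(np.r_[q[1:],q[0]]).as_matrix()
def dirs(C,uv):
    f,cx,cy,o,M=C; uv=np.atleast_2d(uv).astype(float)
    return np.c_[(uv[:,0]-cx)/f,(uv[:,1]-cy)/f,np.ones(len(uv))]@M.T
def plane(C,uv,z):
    d=dirs(C,uv); o=C[3]; return o+d*((z-o[2])/d[:,2])[:,None]
def cloud(C,depth):
    v,u=np.mgrid[:depth.shape[0],:depth.shape[1]]
    d=dirs(C,np.c_[u.ravel(),v.ravel()]); return (C[3]+d*depth.ravel()[:,None]).reshape(*depth.shape,3)
def proj(C,P):
    f,cx,cy,o,M=C; p=(np.atleast_2d(P)-o)@M; return np.c_[cx+f*p[:,0]/p[:,2],cy+f*p[:,1]/p[:,2]]
def tri(rays):
    A=np.zeros((3,3));b=np.zeros(3)
    for o,d in rays:
        d=d/np.linalg.norm(d);Q=np.eye(3)-np.outer(d,d);A+=Q;b+=Q@o
    return np.linalg.solve(A,b)
E
cat > m.py <<'E'
from cell import vision
from h import *
cv=cv2
for n in ['top','scene']:
    C=cam(vision,n); im=cv.imread(f'pics/{n}0.png'); P=cloud(C,np.load(f'pics/{n}0d.npy'))
    hsv=cv.cvtColor(im,cv.COLOR_BGR2HSV)
    for name,lo,hi in [('blue',(100,120,60),(125,255,255)),('green',(45,100,60),(85,255,255)),('pink',(0,60,60),(6,160,255))]:
        m=cv.inRange(hsv,lo,hi)
        cs,_=cv.findContours(m,cv.RETR_EXTERNAL,cv.CHAIN_APPROX_NONE)
        for c in cs:
            a=cv.contourArea(c)
            if a<25: continue
            mm=np.zeros(m.shape,np.uint8); cv.drawContours(mm,[c],-1,1,-1); mm&=m
            pts=P[mm>0]; 
            rc=cv.minAreaRect(c)
            M=cv.moments(c)
            print(n,name,a,(round(M['m10']/M['m00'],1),round(M['m01']/M['m00'],1)),np.round(rc[1],1),rc[2],np.round(np.median(pts,0),3),np.round(np.percentile(pts[:,2],[5,95]),3))
E
python3 m.py
```

```text
top blue 45.5 (474.1, 272.1) [23.6 48.4] 19.5731258392334 [ 0.439 -0.569  0.124] [0.119 0.128]
top blue 380.5 (293.7, 247.1) [ 5.2 92.5] 81.34745788574219 [ 0.494 -0.124  0.029] [0.025 0.033]
top blue 372.0 (455.4, 273.7) [83. 72.] 90.0 [ 0.424 -0.534  0.075] [0.058 0.079]
top blue 386.5 (285.0, 197.7) [ 5.2 91.5] 81.15818786621094 [ 0.631 -0.103  0.029] [0.026 0.033]
top blue 224.5 (260.1, 170.6) [17. 17.] 90.0 [ 0.701 -0.033  0.076] [0.072 0.08 ]
top blue 192.5 (329.5, 109.7) [29.5 25.5] 32.0053825378418 [ 0.865 -0.218  0.092] [0.026 0.101]
top green 106.5 (363.7, 209.6) [11. 12.] 90.0 [ 0.59  -0.295  0.133] [0.128 0.136]
top pink 66.5 (495.0, 277.9) [53. 23.] 90.0 [ 0.426 -0.571  0.211] [0.207 0.214]
top pink 27.5 (465.2, 270.7) [19.8 53.8] 9.637537956237793 [ 0.434 -0.559  0.094] [0.09  0.098]
top pink 346.5 (179.5, 235.4) [35.3 23.2] 87.87889862060547 [0.529 0.194 0.016] [0.012 0.065]
top pink 332.5 (370.9, 111.2) [29.9 28.6] 40.81508255004883 [ 0.859 -0.333  0.081] [0.023 0.1  ]
scene blue 82.5 (275.4, 358.7) [11.4 27.5] 76.75948333740234 [ 0.924 -0.271  0.027] [0.009 0.056]
sc
[... 204 characters left out ...]
] 8.530765533447266 [ 0.502 -0.574  0.064] [0.005 0.078]
scene blue 221.0 (282.9, 211.3) [15. 18.] 90.0 [ 0.704 -0.035  0.076] [0.074 0.078]
scene blue 424.0 (238.6, 226.1) [ 5.7 94.8] 46.35319137573242 [ 0.636 -0.122  0.029] [0.026 0.031]
scene blue 260.0 (205.0, 194.7) [ 4.9 81.9] 50.30092239379883 [ 0.495 -0.12   0.029] [0.026 0.032]
scene green 157.0 (159.1, 230.5) [13. 16.] 90.0 [ 0.595 -0.297  0.132] [0.125 0.134]
scene pink 65.5 (245.5, 375.1) [27. 13.] 90.0 [ 0.924 -0.341  0.096] [0.076 0.1  ]
scene pink 39.0 (11.0, 283.2) [ 6.9 40.2] 27.216110229492188 [ 0.474 -0.572  0.095] [0.091 0.096]
scene pink 141.5 (288.8, 145.1) [41.6 28.6] 26.56505012512207 [0.525 0.168 0.078] [0.016 0.081]
```

```bash
cat > m2.py <<'E'
from cell import vision
from h import *
def lane_from(n,tag='0'):
    C=cam(vision,n); im=cv2.imread(f'pics/{n}{tag}.png')
    hsv=cv2.cvtColor(im,cv2.COLOR_BGR2HSV); m=cv2.inRange(hsv,(100,120,60),(125,255,255))
    P=cloud(C,np.load(f'pics/{n}{tag}d.npy'))
    m[~((np.abs(P[...,2]-0.029)<.006)&(P[...,0]<.7)&(P[...,0]>.42)&(P[...,1]>-.3))]=0
    nl,lab,st,cen=cv2.connectedComponentsWithStats(m)
    out=[]
    for i in range(1,nl):
        if st[i,4]<100: continue
        v,u=np.nonzero(lab==i); q=plane(C,np.c_[u,v],0.028)[:,:2]
        r=cv2.minAreaRect(q.astype(np.float32)*1000)
        c=q.mean(0); w=np.linalg.svd(q-c,full_matrices=False)[2][0]; w*=-np.sign(w[1])
        s=(q-c)@w; mid=c+w*(s.max()+s.min())/2
        out.append((mid,w,s.max()-s.min()))
        print(n,'rail',np.round(mid,4),np.round(np.degrees(np.arctan2(w[1],w[0])),2),round(s.max()-s.min(),4),np.round(r[0],1))
    return out
def rim(n,tag='0',zr=.078,c0=(.53,.19),rad=.1):
    C=cam(vision,n); P=cloud(C,np.load(f'pics/{n}{tag}d.npy'))
    k=(np.abs(P[...,2]-zr)<.006)&(np.linalg.norm(P[...,:2]-c0,axis=2)<rad)
    q=P[k]; print(n,'rim n',k.sum(),'z',np.median(q[:,2]))
    v,u=np.nonzero(k); qq=plane(C,np.c_[u,v],zr)[:,:2]
    r=cv2.minAreaRect(qq.astype(np.float32)*1000); print(n,'rim rect',np.round(r[0],1),np.round(r[1],1),round(r[2],2))
    return r
if __name__=='__main__':
    for n in ['top','scene']:
        a=lane_from(n)
        if len(a)==2:
            w=a[0][1]+a[1][1]; w/=np.linalg.norm(w); mid=(a[0][0]+a[1][0])/2
            print('lane yaw',np.degrees(np.arctan2(w[1],w[0])),'origin',mid-.11*w)
        rim(n)
    # button triangulated
    Ct=cam(vision,'top');Cs=cam(vision,'scene')
    print('button',tri([(Ct[3],dirs(Ct,(363.7,209.6))[0]),(Cs[3],dirs(Cs,(159.1,229.5))[0])]))
    # other heights
    P=cloud(Ct,np.load('pics/top0d.npy'))
    for uv in [(199,178),(260,172),(167,148),(222,140),(340,220),(325,207),(328,228)]:
        u,v=uv; print(uv,np.round(P[v,u],3))
E
python3 m2.py
```

```text
top rail [ 0.6312 -0.1029] -81.63 0.2567 [ 631.2 -102.9]
top rail [ 0.4935 -0.1242] -81.67 0.2565 [ 493.6 -124.2]
lane yaw -81.64758880173711 origin [ 0.54639207 -0.00471395]
top rim n 415 z 0.07910245856223419
top rim rect [529.8 163.3] [ 99.4 110.6] 7.7
scene rail [ 0.4932 -0.115 ] -81.93 0.2381 [ 493.2 -115. ]
scene rail [ 0.6332 -0.1041] -81.54 0.2575 [ 633.2 -104.1]
lane yaw -81.7374556662297 origin [ 0.54739668 -0.00068286]
scene rim n 402 z 0.07828806593149429
scene rim rect [532.4 162.4] [105.  118.6] 7.61
button [ 0.59086995 -0.29535476  0.13052601]
(199, 178) [0.692 0.142 0.008]
(260, 172) [ 0.698 -0.033  0.074]
(167, 148) [0.78  0.235 0.008]
(222, 140) [0.78  0.068 0.104]
(340, 220) [ 0.568 -0.259  0.008]
(325, 207) [ 0.602 -0.208  0.066]
(328, 228) [ 0.545 -0.214  0.07 ]
```

servo_tool:
  targets:
    - {"wz": 8.25,"gripper": 0.0}
    - {"wz": 8.25,"gripper": 0.0}
    - {"wz": 8.25,"gripper": 0.0}
    - {"wz": 8.25,"gripper": 0.0}
    - {"wz": 8.25,"gripper": 0.0}
    - {"wz": 8.25,"gripper": 0.0}
    - {"wz": 8.25,"gripper": 0.0}
    - {"wz": 8.25,"gripper": 0.0}

```text
invalid input
```

```bash
cat > st.py <<'E'
from cell import r
from h import *
O=np.array([.5465,-.005]); a=np.radians(-81.65); W=np.array([np.cos(a),np.sin(a)]); N=np.array([-W[1],W[0]])
def lane(p): 
    d=np.asarray(p)[:2]-O; return np.r_[d@W,d@N]
def show():
    s=r.sense(); q=s['tool_rot']; M=R.from_quat(np.r_[q[1:],q[0]]).as_matrix()
    jz=np.degrees(np.arctan2(M[1,1],M[0,1]))
    print('t',round(s['time_s'],2),'pos',np.round(s['position'],4),'lane',np.round(lane(s['position']),4),'jaw az',round(jz,2),'err to 8.35 -> wz',round(jz-8.35,2),'tilt z',np.round(M[:,2],4),'F',np.round(s['contact_force'],1),'w',round(s['grip_width'],4))
    return s
if __name__=='__main__': show()
E
python3 st.py
python3 - <<'E'
from cell import vision
from h import *
C=cam(vision,'top');P=cloud(C,np.load('pics/top0d.npy'))
from st import lane
for nm,c,zr in [('mug',(.69,.14),.085),('jar',(.698,-.033),.075)]:
    k=(np.abs(P[...,2]-zr)<.008)&(np.linalg.norm(P[...,:2]-c,axis=2)<.09)
    q=P[k]; print(nm,k.sum(),q.min(0),q.max(0),q.mean(0))
E
```

```text
t 0.15 pos [0.1492 0.5292 0.2308] lane [-0.5862 -0.3155] jaw az 74.25 err to 8.35 -> wz 65.9 tilt z [-2.e-04 -9.e-04 -1.e+00] F [ 0.4 -0.3 -0.6] w 0.0857
mug 144 [0.65150416 0.09581632 0.07717027] [0.73164872 0.16919199 0.0904391 ] [0.68960676 0.13333218 0.08514937]
jar 261 [ 0.67822173 -0.05743561  0.06946883] [ 0.72571432 -0.01111301  0.08178851] [ 0.70125123 -0.03345816  0.0756808 ]
```

servo_tool:
  targets:
    - {"tx": 0,"ty": 0,"tz": 0,"wx": 0,"wy": 0,"wz": 8.25,"gripper": 0.0}

```text
time_s: 0.25
position: [0.1492, 0.5291, 0.2304]
tool_rot: [-0.0, 0.208, 0.978, -0.001]
contact_force: [-0.1, -0.1, 0.2]
grip_width: 0.0733
```

servo_tool:
  targets:
    - {"tx": 0,"ty": 0,"tz": 0,"wx": 0,"wy": 0,"wz": 8.25,"gripper": 0.0}
    - {"tx": 0,"ty": 0,"tz": 0,"wx": 0,"wy": 0,"wz": 8.25,"gripper": 0.0}
    - {"tx": 0,"ty": 0,"tz": 0,"wx": 0,"wy": 0,"wz": 8.25,"gripper": 0.0}
    - {"tx": 0,"ty": 0,"tz": 0,"wx": 0,"wy": 0,"wz": 8.25,"gripper": 0.0}
    - {"tx": 0,"ty": 0,"tz": 0,"wx": 0,"wy": 0,"wz": 8.25,"gripper": 0.0}
    - {"tx": 0,"ty": 0,"tz": 0,"wx": 0,"wy": 0,"wz": 8.25,"gripper": 0.0}
    - {"tx": 0,"ty": 0,"tz": 0,"wx": 0,"wy": 0,"wz": 8.25,"gripper": 0.0}

```text
time_s: 0.95
position: [0.149, 0.5284, 0.2281]
tool_rot: [0.001, 0.67, 0.742, -0.003]
contact_force: [0.5, -0.0, 0.2]
grip_width: 0.0002
```

```bash
python3 st.py
```

```text
t 0.95 pos [0.149  0.5284 0.2281] lane [-0.5854 -0.3159] jaw az 5.81 err to 8.35 -> wz -2.54 tilt z [-0.0016 -0.0057 -1.    ] F [ 0.5 -0.   0.2] w 0.0002
```

servo_tool:
  targets:
    - {"tx": -0.034,"ty": 0.033,"tz": 0,"wx": 0,"wy": 0,"wz": -2.5,"gripper": 0.0}
    - {"tx": -0.034,"ty": 0.033,"tz": 0,"wx": 0,"wy": 0,"wz": 0,"gripper": 0.0}
    - {"tx": -0.034,"ty": 0.033,"tz": 0,"wx": 0,"wy": 0,"wz": 0,"gripper": 0.0}
    - {"tx": -0.034,"ty": 0.033,"tz": 0,"wx": 0,"wy": 0,"wz": 0,"gripper": 0.0}
    - {"tx": -0.034,"ty": 0.033,"tz": 0,"wx": 0,"wy": 0,"wz": 0,"gripper": 0.0}
    - {"tx": -0.034,"ty": 0.033,"tz": 0,"wx": 0,"wy": 0,"wz": 0,"gripper": 0.0}
    - {"tx": -0.034,"ty": 0.033,"tz": 0,"wx": 0,"wy": 0,"wz": 0,"gripper": 0.0}
    - {"tx": -0.034,"ty": 0.033,"tz": 0,"wx": 0,"wy": 0,"wz": 0,"gripper": 0.0}
    - {"tx": -0.034,"ty": 0.033,"tz": 0,"wx": 0,"wy": 0,"wz": 0,"gripper": 0.0}

```text
time_s: 1.85
position: [0.4909, 0.2574, 0.2261]
tool_rot: [0.001, 0.654, 0.756, -0.004]
contact_force: [0.8, 2.0, -0.7]
grip_width: -0.0001
```

```bash
python3 st.py;  python3 - <<'E'
from cell import r,vision
import cv2,numpy as np
s=r.sense(); p,d=vision.read_camera('wrist'); cv2.imwrite('pics/wrist1.png',p); np.save('pics/wrist1d.npy',d)
import pickle; pickle.dump(s,open('pics/wrist1.pkl','wb'))
E
```

```text
t 1.85 pos [0.4909 0.2574 0.2261] lane [-0.2677 -0.0169] jaw az 8.29 err to 8.35 -> wz -0.06 tilt z [-0.0037 -0.0077 -1.    ] F [ 0.8  2.  -0.7] w -0.0001
```

View pics/wrist1.png

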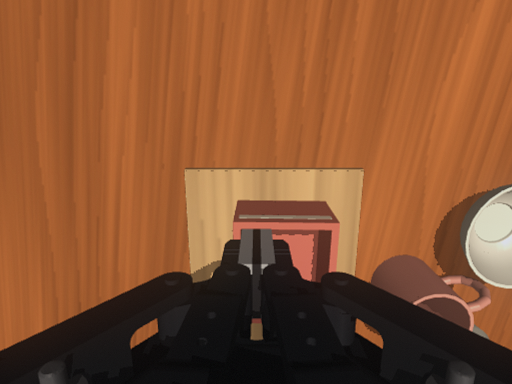

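Run:
```python
from cell import vision
from h import *
import pickle
from st import lane,O,W,N
s=pickle.load(open('pics/wrist1.pkl','rb')); C=cam(vision,'wrist',s); P=cloud(C,np.load('pics/wrist1d.npy'))
k=np.abs(P[...,2]-.078)<.005
L=np.stack([(P[...,:2]-O)@W,(P[...,:2]-O)@N],-1)
k&=(np.abs(L[...,1])<.09)&(L[...,0]<-.1)
# exclude mug
for row in range(205,260,6):
    u=np.nonzero(k[row])[0]
    if len(u): print(row,u.min(),u.max(),np.round(L[row,u.min()],4),np.round(L[row,u.max()],4),len(u))
im=cv2.imread('pics/wrist1.png')
# board edges in row 185-210 at z=.008
for row in [180,190]:
    q=plane(C,[(u,row) for u in range(150,400)],.008); hs=cv2.cvtColor(im,cv2.COLOR_BGR2HSV)[row,150:400]
    b=(np.abs(P[row,150:400,2]-.008)<.004)&(hs[:,1]<150); u=np.nonzero(b)[0]; print(row,u.min()+150,u.max()+150,lane(q[u.min()]),lane(q[u.max()]))
```

```text
223 233 339 [-0.2217 -0.04  ] [-0.2224  0.0591] 106
229 233 339 [-0.216 -0.04 ] [-0.2165  0.0594] 34
235 233 338 [-0.2104 -0.0401] [-0.2102  0.0591] 17
241 330 338 [-0.2027  0.0526] [-0.204   0.0595] 9
247 330 336 [-0.1969  0.0527] [-0.1978  0.058 ] 7
253 329 337 [-0.1897  0.0525] [-0.1919  0.0591] 9
259 329 336 [-0.1843  0.0524] [-0.1856  0.0586] 8
180 185 362 [-0.24651139 -0.0982864 ] [-0.24659864  0.10000505]
190 186 361 [-0.2348829 -0.0978272] [-0.2349933   0.09986057]
```

The wrist view shows the planter's back rim at v≈222 (u 233 to 339). The planter is about 8.5 mm towards +y and almost straight. I'll go to its far side, behind the far face, and nudge it to the centre.

servo_tool:
  targets:
    - {"tx": -0.025,"ty": 0.03,"tz": 0,"wx": 0,"wy": 0,"wz": 0,"gripper": 0.0}
    - {"tx": -0.025,"ty": 0.03,"tz": 0,"wx": 0,"wy": 0,"wz": 0,"gripper": 0.0}
    - {"tx": -0.025,"ty": 0.03,"tz": 0,"wx": 0,"wy": 0,"wz": 0,"gripper": 0.0}
    - {"tx": -0.02,"ty": 0.02,"tz": 0,"wx": 0,"wy": 0,"wz": 0,"gripper": 0.0}
    - {"tx": 0,"ty": 0,"tz": 0,"wx": 0,"wy": 0,"wz": 0,"gripper": 0.0}
    - {"tx": 0,"ty": 0,"tz": 0,"wx": 0,"wy": 0,"wz": 0,"gripper": 0.0}

```text
time_s: 2.5
position: [0.6236, 0.1676, 0.222]
tool_rot: [0.001, 0.658, 0.753, -0.006]
contact_force: [-0.6, 0.8, 0.3]
grip_width: -0.0
```

```bash
python3 st.py
```

```text
t 2.5 pos [0.6236 0.1676 0.222 ] lane [-0.1596  0.1013] jaw az 7.77 err to 8.35 -> wz -0.58 tilt z [-0.0069 -0.0109 -0.9999] F [-0.6  0.8  0.3] w -0.0
```

servo_tool:
  targets:
    - {"tx": 0.008,"ty": -0.013,"tz": 0.02,"wx": -0.48,"wy": 0.56,"wz": -0.58,"gripper": 0.0}
    - {"tx": 0,"ty": 0,"tz": 0.03,"wx": 0,"wy": 0,"wz": 0,"gripper": 0.0}
    - {"tx": 0,"ty": 0,"tz": 0.03,"wx": 0,"wy": 0,"wz": 0,"gripper": 0.0}
    - {"tx": 0,"ty": 0,"tz": 0.02,"wx": 0,"wy": 0,"wz": 0,"gripper": 0.0}
    - {"tx": 0,"ty": 0,"tz": 0,"wx": 0,"wy": 0,"wz": 0,"gripper": 0.0}
    - {"tx": 0,"ty": 0,"tz": 0,"wx": 0,"wy": 0,"wz": 0,"gripper": 0.0}

```text
time_s: 3.1
position: [0.6049, 0.1782, 0.1205]
tool_rot: [0.0, 0.652, 0.758, 0.001]
contact_force: [0.1, 0.6, 0.1]
grip_width: -0.0001
```

```bash
python3 st.py
```

```text
t 3.1 pos [0.6049 0.1782 0.1205] lane [-0.1727  0.0843] jaw az 8.65 err to 8.35 -> wz 0.3 tilt z [ 0.0014  0.0016 -1.    ] F [0.1 0.6 0.1] w -0.0001
```

servo_tool:
  targets:
    - {"tx": -0.004,"ty": 0,"tz": 0.03,"wx": 0,"wy": 0,"wz": 0.3,"gripper": 0.0}
    - {"tx": 0,"ty": 0,"tz": 0,"wx": 0,"wy": 0,"wz": 0,"gripper": 0.0}

```text
time_s: 3.3
position: [0.6059, 0.1755, 0.0933]
tool_rot: [0.001, 0.653, 0.757, 0.003]
contact_force: [0.0, 0.6, -0.4]
grip_width: 0.0004
```

```bash
python3 st.py;  python3 - <<'E'
from cell import r,vision
import cv2,numpy as np
for n in ['scene']:
    p,d=vision.read_camera(n); cv2.imwrite(f'pics/{n}2.png',cv2.resize(p[90:240,200:400],None,fx=4,fy=4))
E
```

```text
t 3.3 pos [0.6059 0.1755 0.0933] lane [-0.17   0.085] jaw az 8.42 err to 8.35 -> wz 0.07 tilt z [ 0.0049  0.0028 -1.    ] F [ 0.   0.6 -0.4] w 0.0004
```

View pics/scene2.png

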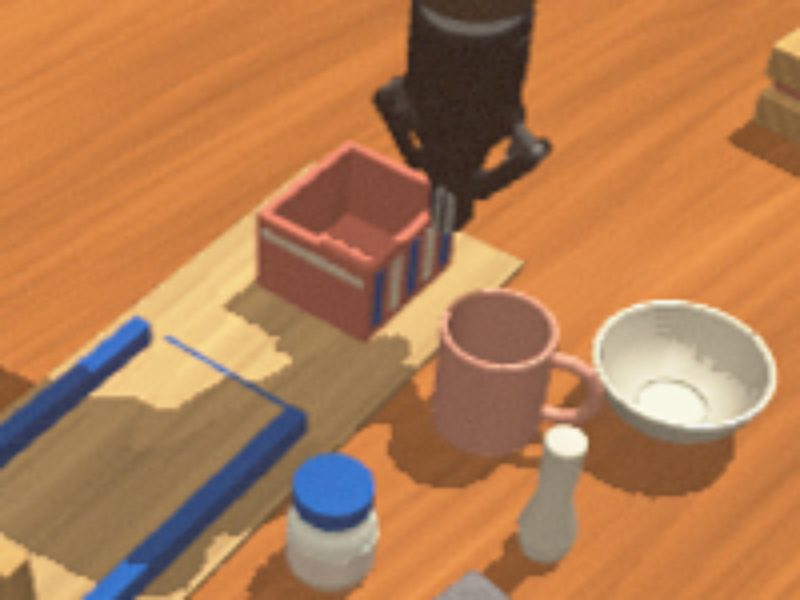

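servo_tool:
  targets:
    - {"tx": 0,"ty": 0,"tz": 0.02,"wx": 0.3,"wy": -0.12,"wz": 0,"gripper": 0.0}
    - {"tx": 0,"ty": 0,"tz": 0.018,"wx": 0,"wy": 0,"wz": 0,"gripper": 0.0}
    - {"tx": 0,"ty": 0,"tz": 0,"wx": 0,"wy": 0,"wz": 0,"gripper": 0.0}

```text
time_s: 3.65
position: [0.6101, 0.1777, 0.0637]
tool_rot: [0.003, 0.653, 0.757, 0.005]
contact_force: [0.3, 0.1, -1.3]
grip_width: 0.0001
```

```bash
python3 st.py
```

```text
t 3.65 pos [0.6101 0.1777 0.0637] lane [-0.1715  0.0895] jaw az 8.47 err to 8.35 -> wz 0.12 tilt z [ 0.0116  0.0035 -0.9999] F [ 0.3  0.1 -1.3] w 0.0001
```

servo_tool:
  targets:
    - {"tx": 0,"ty": -0.005,"tz": 0.008,"wx": 0.7,"wy": -0.1,"wz": 0,"gripper": 0.0}
    - {"tx": 0,"ty": 0,"tz": 0,"wx": 0,"wy": 0,"wz": 0,"gripper": 0.0}

```text
time_s: 3.85
position: [0.6056, 0.1774, 0.0574]
tool_rot: [0.0, 0.653, 0.758, 0.0]
contact_force: [0.2, -0.1, -0.3]
grip_width: -0.0001
```

```bash
python3 st.py
```

```text
t 3.85 pos [0.6056 0.1774 0.0574] lane [-0.1718  0.085 ] jaw az 8.49 err to 8.35 -> wz 0.14 tilt z [ 8.e-04  3.e-04 -1.e+00] F [ 0.2 -0.1 -0.3] w -0.0001
```

servo_tool:
  targets:
    - {"tx": -0.001,"ty": -0.004,"tz": 0,"wx": 0,"wy": 0,"wz": 0.1,"gripper": 0.0}
    - {"tx": 0,"ty": -0.004,"tz": 0,"wx": 0,"wy": 0,"wz": 0,"gripper": 0.0}
    - {"tx": 0,"ty": 0,"tz": 0,"wx": 0,"wy": 0,"wz": 0,"gripper": 0.0}

```text
time_s: 4.15
position: [0.598, 0.1753, 0.0593]
tool_rot: [0.001, 0.654, 0.757, 0.001]
contact_force: [-0.7, -0.2, 0.4]
grip_width: 0.0001
```

```bash
python3 st.py
```

```text
t 4.15 pos [0.598  0.1753 0.0593] lane [-0.1709  0.0771] jaw az 8.38 err to 8.35 -> wz 0.03 tilt z [ 3.e-03  9.e-04 -1.e+00] F [-0.7 -0.2  0.4] w 0.0001
```

servo_tool:
  targets:
    - {"tx": -0.001,"ty": -0.004,"tz": 0.001,"wx": 0.15,"wy": 0,"wz": 0,"gripper": 0.0}
    - {"tx": 0,"ty": -0.003,"tz": 0,"wx": 0,"wy": 0,"wz": 0,"gripper": 0.0}
    - {"tx": 0,"ty": 0,"tz": 0,"wx": 0,"wy": 0,"wz": 0,"gripper": 0.0}

```text
time_s: 4.45
position: [0.5918, 0.1733, 0.0595]
tool_rot: [0.001, 0.654, 0.757, 0.002]
contact_force: [0.2, 0.1, -0.3]
grip_width: 0.0001
```

```bash
python3 st.py
```

```text
t 4.45 pos [0.5918 0.1733 0.0595] lane [-0.1699  0.0707] jaw az 8.38 err to 8.35 -> wz 0.03 tilt z [ 0.0035  0.0014 -1.    ] F [ 0.2  0.1 -0.3] w 0.0001
```

```bash
cat > snap.py <<'E'
import sys
from cell import r,vision
import cv2,numpy as np,pickle
from st import show
for a in sys.argv[1:]:
    n=a.rstrip('0123456789'); s=show() if n=='wrist' else r.sense(); p,d=vision.read_camera(n); cv2.imwrite(f'pics/{a}.png',p); np.save(f'pics/{a}d.npy',d); pickle.dump(s,open(f'pics/{a}.pkl','wb'))
E
cat > rimw.py <<'E'
import sys,pickle
from cell import vision
from h import *
from st import O,W,N,lane
a=sys.argv[1]; n=a.rstrip('0123456789')
s=pickle.load(open(f'pics/{a}.pkl','rb')); C=cam(vision,n,s); P=cloud(C,np.load(f'pics/{a}d.npy'))
im=cv2.imread(f'pics/{a}.png'); hsv=cv2.cvtColor(im,cv2.COLOR_BGR2HSV)
L=np.stack([(P[...,:2]-O)@W,(P[...,:2]-O)@N],-1)
k=(np.abs(P[...,2]-.078)<.006)&(np.abs(L[...,1])<.085)&(L[...,0]<.23)&(L[...,0]>-.26)&((hsv[...,0]<9)|(hsv[...,0]>172))&(hsv[...,1]>70)
kk=cv2.morphologyEx(k.astype(np.uint8),cv2.MORPH_OPEN,np.ones((2,2)))
v,u=np.nonzero(kk); q=plane(C,np.c_[u,v],.078); q=np.c_[(q[:,:2]-O)@W,(q[:,:2]-O)@N]
print(len(u),'min',q.min(0).round(4),'max',q.max(0).round(4))
r=cv2.minAreaRect(q.astype(np.float32)*1000); print('rect lane mm',np.round(r[0],1),np.round(r[1],1),round(r[2],2))
# side lines
def edge(sel,ax,fn,nm):
    # per-bin extreme along ax
    b=np.round(q[sel][:,1-ax]/.004).astype(int); t=q[sel]
    e=np.array([t[b==i][fn(t[b==i][:,ax])] for i in np.unique(b)])
    p=np.polyfit(e[:,1-ax],e[:,ax],1); res=e[:,ax]-np.polyval(p,e[:,1-ax]); g=np.abs(res)<2*np.std(res)+1e-6
    p=np.polyfit(e[g][:,1-ax],e[g][:,ax],1); print(nm,'slope deg',round(np.degrees(np.arctan(p[0])),2),'mean',e[g].mean(0).round(4),'n',g.sum())
mx,mn=q.max(0),q.min(0)
edge(q[:,0]<mn[0]+.008,0,np.argmin,'back')
edge(q[:,1]>mx[1]-.008,1,np.argmax,'far')
edge(q[:,1]<mn[1]+.008,1,np.argmin,'near')
edge(q[:,0]>mx[0]-.008,0,np.argmax,'front')
E
python3 snap.py wrist3 top3; python3 rimw.py wrist3; python3 rimw.py top3; cp pics/top0d.npy pics/top0d.npy.b; python3 -c "
import pickle;pickle.dump({},open('pics/top0.pkl','wb'))"; python3 rimw.py top0
```

```text
t 4.45 pos [0.5918 0.1733 0.0595] lane [-0.1699  0.0707] jaw az 8.38 err to 8.35 -> wz 0.03 tilt z [ 0.0035  0.0014 -1.    ] F [ 0.2  0.1 -0.3] w 0.0001
8666 min [-0.2235 -0.0443] max [-0.1274  0.0633]
rect lane mm [-175.1    9.7] [107.1  96.5] 89.47
back slope deg 0.58 mean [-0.2231  0.0175] n 21
far slope deg 5.4 mean [-0.1992  0.0585] n 14
near slope deg -11.24 mean [-0.1464 -0.0405] n 11
front slope deg -26.87 mean [-0.1298 -0.039 ] n 4
181 min [-0.1739 -0.0471] max [-0.1114  0.0513]
rect lane mm [-142.2    2.2] [98.2 62.2] 89.35
back slope deg 28.78 mean [-0.1701 -0.0442] n 3
far slope deg 0.05 mean [-0.1345  0.0503] n 10
near slope deg -0.45 mean [-0.1418 -0.046 ] n 16
front slope deg -0.46 mean [-0.1127  0.0007] n 25
369 min [-0.2213 -0.0445] max [-0.111   0.0544]
rect lane mm [-166.2    4.9] [ 97.9 109.6] 89.35
back slope deg 0.69 mean [-0.2199  0.0057] n 24
far slope deg -0.39 mean [-0.1664  0.0527] n 28
near slope deg -0.86 mean [-0.1676 -0.0429] n 27
front slope deg 0.96 mean [-0.1126  0.0046] n 25
```

View pics/wrist3.png

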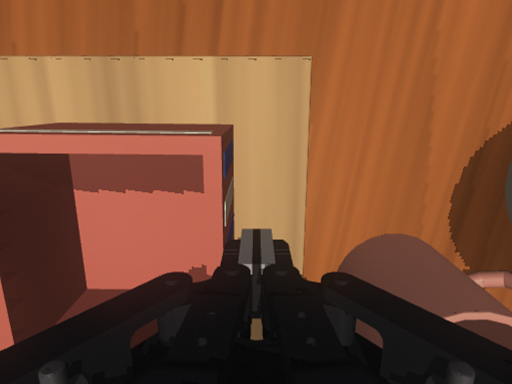

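```bash
sed -i 's/^kk=.*/kk=k.astype(np.uint8)/; s/np.c_\[u,v\],.078/np.c_[u,v],.078/' rimw.py; for a in top0 top3; do python3 rimw.py $a; done;  cp pics/wrist1.pkl pics/w1.pkl; python3 rimw.py wrist1; python3 rimw.py wrist3
cat > wfar.py <<'E'
import sys,pickle
from cell import vision
from h import *
from st import O,W,N
a=sys.argv[1]
s=pickle.load(open(f'pics/{a}.pkl','rb')); C=cam(vision,'wrist',s); P=cloud(C,np.load(f'pics/{a}d.npy'))
L=np.stack([(P[...,:2]-O)@W,(P[...,:2]-O)@N],-1)
for row in range(60,300,15):
    o=[]
    k=np.nonzero((np.abs(P[row,:,2]-.078)<.005)&(L[row,:,1]<.075))[0]
    if len(k)>3: o.append(('rim',k.max(),L[row,k.max()].round(4)))
    k=np.nonzero((np.abs(P[row,:,2]-.008)<.003))[0]
    if len(k)>3: o.append(('board',k.max(),L[row,k.max()].round(4)))
    if o: print(row,o)
E
python3 wfar.py wrist3
```

```text
376 min [-0.2236 -0.0414] max [-0.1133  0.0574]
rect lane mm [-168.5    8. ] [ 97.9 109.6] 89.35
back slope deg 0.41 mean [-0.2222  0.0074] n 25
far slope deg -0.37 mean [-0.1674  0.0558] n 28
near slope deg -0.8 mean [-0.1673 -0.0399] n 27
front slope deg 0.94 mean [-0.1149  0.0088] n 25
185 min [-0.1761 -0.0449] max [-0.1137  0.0543]
rect lane mm [-143.8    5.2] [99. 62.] 88.36
back slope deg 7.91 mean [-0.176  -0.0411] n 2
far slope deg 0.35 mean [-0.136   0.0533] n 11
near slope deg -0.87 mean [-0.1456 -0.0431] n 16
front slope deg -0.19 mean [-0.1147  0.0062] n 24
1445 min [-0.226  -0.0402] max [-0.114   0.0594]
rect lane mm [-170.     9.7] [112.   99.6] 0.05
back slope deg 0.77 mean [-0.2255  0.0092] n 25
far slope deg -0.67 mean [-0.1969  0.059 ] n 14
near slope deg -3.14 mean [-0.2165 -0.0399] n 6
front slope deg -0.13 mean [-0.114  -0.0187] n 4
8595 min [-0.2239 -0.0442] max [-0.1279  0.0829]
rect lane mm [-190.7    5.2] [ 83.3 136.3] 20.39
back slope deg 0.58 mean [-0.2235  0.0174] n 21
far slope deg 11.85 mean [-0.1773  0.0827] n 2
near slope deg -11.24 mean [-0.1465 -0.04
[... 788 characters left out ...]
'rim', np.int64(223), array([-0.1985,  0.0565])), ('board', np.int64(306), array([-0.18  ,  0.1006]))]
210 [('rim', np.int64(223), array([-0.1925,  0.0564])), ('board', np.int64(305), array([-0.1704,  0.1003]))]
225 [('rim', np.int64(223), array([-0.1867,  0.0564])), ('board', np.int64(304), array([-0.1606,  0.1001]))]
240 [('rim', np.int64(268), array([-0.1803,  0.0747])), ('board', np.int64(422), array([-0.149,  0.177]))]
255 [('rim', np.int64(238), array([-0.1755,  0.0626])), ('board', np.int64(356), array([-0.141 ,  0.1336]))]
270 [('rim', np.int64(214), array([-0.1673,  0.0524])), ('board', np.int64(344), array([-0.1305,  0.1267]))]
285 [('rim', np.int64(13), array([-0.1575, -0.0362]))]
```

servo_tool:
  targets:
    - {"tx": 0,"ty": -0.003,"tz": 0.001,"wx": 0.2,"wy": 0,"wz": 0,"gripper": 0.0}
    - {"tx": 0,"ty": -0.002,"tz": 0,"wx": 0,"wy": 0,"wz": 0,"gripper": 0.0}
    - {"tx": 0,"ty": -0.001,"tz": 0,"wx": 0,"wy": 0,"wz": 0,"gripper": 0.0}
    - {"tx": 0,"ty": 0,"tz": 0,"wx": 0,"wy": 0,"wz": 0,"gripper": 0.0}

```text
time_s: 4.95
position: [0.5882, 0.1729, 0.0598]
tool_rot: [0.001, 0.654, 0.757, 0.002]
contact_force: [3.1, 1.7, -1.5]
grip_width: -0.0002
```

```bash
python3 snap.py wrist4; python3 wfar.py wrist4
```

```text
t 4.95 pos [0.5882 0.1729 0.0598] lane [-0.17    0.0671] jaw az 8.36 err to 8.35 -> wz 0.01 tilt z [ 0.0052  0.0019 -1.    ] F [ 3.1  1.7 -1.5] w -0.0002
60 [('board', np.int64(317), array([-0.2574,  0.1004]))]
75 [('board', np.int64(317), array([-0.2494,  0.1005]))]
90 [('board', np.int64(316), array([-0.2414,  0.1004]))]
105 [('board', np.int64(315), array([-0.2332,  0.1002]))]
120 [('board', np.int64(315), array([-0.2248,  0.1008]))]
135 [('rim', np.int64(222), array([-0.2225,  0.053 ])), ('board', np.int64(314), array([-0.2162,  0.1005]))]
150 [('rim', np.int64(222), array([-0.2171,  0.0532])), ('board', np.int64(313), array([-0.2076,  0.1001]))]
165 [('rim', np.int64(223), array([-0.2108,  0.0531])), ('board', np.int64(313), array([-0.1984,  0.1007]))]
180 [('rim', np.int64(222), array([-0.2054,  0.0529])), ('board', np.int64(312), array([-0.1892,  0.1005]))]
195 [('rim', np.int64(223), array([-0.1987,  0.0529])), ('board', np.int64(311), array([-0.1802,  0.1001]))]
210 [('rim', np.int64(223), array([-0.1929,  0.0529])), ('board', np.int64(311), array([-0.1699,  0.1009]))]
225 [('rim', np.int64(223), array([-0.1871,  0.0529])), ('board', np.int64(310), array([-0.1607,  0.1003]))]
240 [('rim', np.int64(272), array([-0.1799,  0.0728])), ('board', np.int64(426), array([-0.1502,  0.1747]))]
255 [('rim', np.int64(236), array([-0.1761,  0.0582])), ('board', np.int64(362), array([-0.1407,  0.1342]))]
270 [('rim', np.int64(214), array([-0.1681,  0.0489])), ('board', np.int64(349), array([-0.1304,  0.1265]))]
285 [('rim', np.int64(12), array([-0.1577, -0.0401]))]
```

servo_tool:
  targets:
    - {"tx": 0,"ty": -0.003,"tz": 0,"wx": 0.2,"wy": 0,"wz": 0,"gripper": 0.0}
    - {"tx": 0,"ty": -0.002,"tz": 0,"wx": 0,"wy": 0,"wz": 0,"gripper": 0.0}
    - {"tx": 0,"ty": 0,"tz": 0,"wx": 0,"wy": 0,"wz": 0,"gripper": 0.0}

```text
time_s: 5.3
position: [0.5831, 0.1721, 0.0594]
tool_rot: [0.0, 0.654, 0.757, 0.001]
contact_force: [2.9, 0.3, 0.2]
grip_width: 0.0002
```

```bash
python3 snap.py wrist5; python3 wfar.py wrist5 | sed -n 6,10p
```

```text
t 5.3 pos [0.5831 0.1721 0.0594] lane [-0.1699  0.0619] jaw az 8.36 err to 8.35 -> wz 0.01 tilt z [ 0.0012  0.0013 -1.    ] F [2.9 0.3 0.2] w 0.0002
135 [('rim', np.int64(222), array([-0.2225,  0.0479])), ('board', np.int64(323), array([-0.2163,  0.1001]))]
150 [('rim', np.int64(222), array([-0.2169,  0.0479])), ('board', np.int64(323), array([-0.2074,  0.1008]))]
165 [('rim', np.int64(222), array([-0.2114,  0.0479])), ('board', np.int64(322), array([-0.1986,  0.1005]))]
180 [('rim', np.int64(222), array([-0.2054,  0.0478])), ('board', np.int64(321), array([-0.1895,  0.1003]))]
195 [('rim', np.int64(223), array([-0.1987,  0.0478])), ('board', np.int64(320), array([-0.1802,  0.1001]))]
```

servo_tool:
  targets:
    - {"tx": 0,"ty": 0.01,"tz": 0,"wx": 0,"wy": 0,"wz": 0,"gripper": 0.0}
    - {"tx": 0,"ty": 0.008,"tz": -0.01,"wx": 0,"wy": 0,"wz": 0,"gripper": 0.0}
    - {"tx": 0,"ty": 0,"tz": -0.03,"wx": 0,"wy": 0,"wz": 0,"gripper": 0.0}
    - {"tx": 0,"ty": 0,"tz": -0.03,"wx": 0,"wy": 0,"wz": 0,"gripper": 0.0}
    - {"tx": 0,"ty": 0,"tz": -0.02,"wx": 0,"wy": 0,"wz": 0,"gripper": 0.06}
    - {"tx": 0.03,"ty": -0.025,"tz": 0,"wx": 0,"wy": 0,"wz": 0,"gripper": 0.06}
    - {"tx": 0.03,"ty": -0.025,"tz": 0,"wx": 0,"wy": 0,"wz": 0,"gripper": 0.06}
    - {"tx": 0.03,"ty": -0.02,"tz": 0,"wx": 0,"wy": 0,"wz": 0,"gripper": 0.06}
    - {"tx": 0,"ty": 0,"tz": 0,"wx": 0,"wy": 0,"wz": 0,"gripper": 0.06}
    - {"tx": 0,"ty": 0,"tz": 0,"wx": 0,"wy": 0,"wz": 0,"gripper": 0.06}

```text
time_s: 6.35
position: [0.5166, 0.2552, 0.1502]
tool_rot: [-0.004, 0.654, 0.756, -0.005]
contact_force: [0.2, 0.1, -0.3]
grip_width: 0.0598
```

```bash
python3 snap.py wrist6 top6; python3 rimw.py top6; python3 rimw.py wrist6
```

```text
t 6.35 pos [0.5166 0.2552 0.1502] lane [-0.2618  0.0082] jaw az 8.27 err to 8.35 -> wz -0.08 tilt z [-0.0118 -0.0019 -0.9999] F [ 0.2  0.1 -0.3] w 0.0598
378 min [-0.2232 -0.0527] max [-0.1133  0.0462]
rect lane mm [-168.2   -3.2] [ 98.6 109.7] 89.75
back slope deg 0.52 mean [-0.2219 -0.0046] n 25
far slope deg 0.12 mean [-0.1686  0.0449] n 27
near slope deg -0.97 mean [-0.1694 -0.0511] n 28
front slope deg 0.48 mean [-0.1146 -0.0032] n 25
2755 min [-0.2263 -0.0521] max [-0.1463  0.0479]
rect lane mm [-186.3   -2.1] [ 79.7 100.1] 0.24
back slope deg 0.28 mean [-0.2259  0.0048] n 23
far slope deg -0.21 mean [-0.189   0.0473] n 18
near slope deg -4.98 mean [-0.1713 -0.0497] n 13
front slope deg -30.08 mean [-0.1467 -0.0468] n 2
```

View pics/wrist6.png

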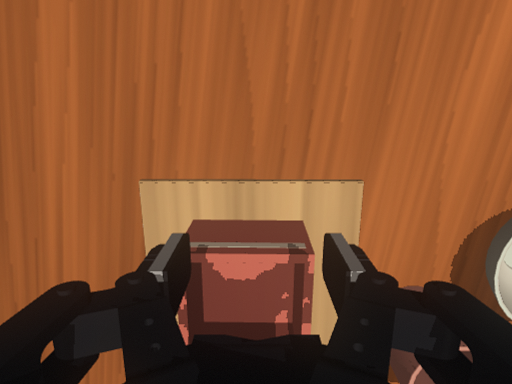

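servo_tool:
  targets:
    - {"tx": 0,"ty": -0.01,"tz": 0.02,"wx": -0.6,"wy": 0,"wz": 0,"gripper": 0.06}
    - {"tx": 0,"ty": 0,"tz": 0.03,"wx": 0,"wy": 0,"wz": 0,"gripper": 0.06}
    - {"tx": 0,"ty": 0,"tz": 0.03,"wx": 0,"wy": 0,"wz": 0,"gripper": 0.06}
    - {"tx": 0,"ty": 0,"tz": 0.015,"wx": 0,"wy": 0,"wz": 0,"gripper": 0.06}
    - {"tx": 0,"ty": 0,"tz": 0,"wx": 0,"wy": 0,"wz": 0,"gripper": 0.06}

```text
time_s: 6.95
position: [0.5106, 0.2492, 0.0517]
tool_rot: [-0.0, 0.657, 0.754, -0.001]
contact_force: [-0.3, 0.2, 0.1]
grip_width: 0.0598
```

```bash
python3 st.py
```

```text
t 6.95 pos [0.5106 0.2492 0.0517] lane [-0.2567  0.0014] jaw az 7.83 err to 8.35 -> wz -0.52 tilt z [-1.e-03 -9.e-04 -1.e+00] F [-0.3  0.2  0.1] w 0.0598
```

servo_tool:
  targets:
    - {"tx": 0,"ty": -0.003,"tz": 0.015,"wx": 0,"wy": 0,"wz": -0.5,"gripper": 0.06}
    - {"tx": 0,"ty": 0,"tz": 0,"wx": 0,"wy": 0,"wz": 0,"gripper": 0.06}
    - {"tx": -0.008,"ty": 0,"tz": 0,"wx": 0,"wy": 0,"wz": 0,"gripper": 0.06}
    - {"tx": -0.008,"ty": 0,"tz": 0,"wx": 0,"wy": 0,"wz": 0,"gripper": 0.06}
    - {"tx": 0,"ty": 0,"tz": 0,"wx": 0,"wy": 0,"wz": 0,"gripper": 0.06}

```text
time_s: 7.45
position: [0.5134, 0.2301, 0.0404]
tool_rot: [0.001, 0.655, 0.755, 0.0]
contact_force: [0.4, -0.4, 0.9]
grip_width: 0.06
```

```bash
python3 st.py
```

```text
t 7.45 pos [0.5134 0.2301 0.0404] lane [-0.2375  0.0014] jaw az 8.13 err to 8.35 -> wz -0.22 tilt z [ 1.7e-03 -2.0e-04 -1.0e+00] F [ 0.4 -0.4  0.9] w 0.06
```

servo_tool:
  targets:
    - {"tx": -0.006,"ty": 0,"tz": 0,"wx": 0,"wy": 0,"wz": -0.2,"gripper": 0.06}
    - {"tx": -0.007,"ty": 0,"tz": 0,"wx": 0,"wy": 0,"wz": 0,"gripper": 0.06}
    - {"tx": -0.007,"ty": 0,"tz": 0,"wx": 0,"wy": 0,"wz": 0,"gripper": 0.06}
    - {"tx": -0.007,"ty": 0,"tz": 0,"wx": 0,"wy": 0,"wz": 0,"gripper": 0.06}
    - {"tx": -0.007,"ty": 0,"tz": 0,"wx": 0,"wy": 0,"wz": 0,"gripper": 0.06}
    - {"tx": 0,"ty": 0,"tz": 0,"wx": 0,"wy": 0,"wz": 0,"gripper": 0.06}

```text
time_s: 8.05
position: [0.5191, 0.1943, 0.0416]
tool_rot: [0.0, 0.654, 0.757, 0.002]
contact_force: [-0.8, -0.1, 0.3]
grip_width: 0.06
```

```bash
python3 snap.py wrist7; python3 rimw.py wrist7
```

```text
t 8.05 pos [0.5191 0.1943 0.0416] lane [-0.2012  0.0019] jaw az 8.35 err to 8.35 -> wz 0.0 tilt z [ 0.0027  0.0027 -1.    ] F [-0.8 -0.1  0.3] w 0.06
4583 min [-0.2058 -0.0522] max [-0.1589  0.0331]
rect lane mm [-190.4  -12.2] [38.2 93.8] 16.23
back slope deg 1.07 mean [-0.2041  0.0003] n 4
far slope deg -9.19 mean [-0.1943  0.0321] n 6
near slope deg 0.34 mean [-0.1675 -0.0522] n 5
front slope deg 56.85 mean [-0.1589 -0.0519] n 1rimw.py:19: RankWarning: Polyfit may be poorly conditioned
  p=np.polyfit(e[:,1-ax],e[:,ax],1); res=e[:,ax]-np.polyval(p,e[:,1-ax]); g=np.abs(res)<2*np.std(res)+1e-6
rimw.py:20: RankWarning: Polyfit may be poorly conditioned
  p=np.polyfit(e[g][:,1-ax],e[g][:,ax],1); print(nm,'slope deg',round(np.degrees(np.arctan(p[0])),2),'mean',e[g].mean(0).round(4),'n',g.sum())
```

View pics/wrist7.png

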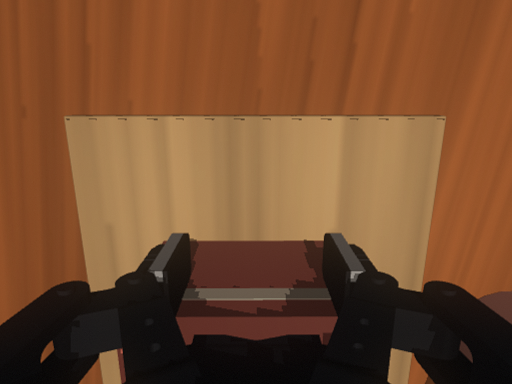

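```bash
python3 - <<'E'
from cell import vision
from h import *
import pickle
from st import O,W,N
s=pickle.load(open('pics/wrist7.pkl','rb')); C=cam(vision,'wrist',s); P=cloud(C,np.load('pics/wrist7d.npy'))
for u in (215,256,300):
  for v in range(225,345,10):
    p=P[v,u]; print(u,v,((p[:2]-O)@W).round(4),((p[:2]-O)@N).round(4),p[2].round(4))
E
python3 snap.py top8 scene8; python3 rimw.py top8; python3 -c "
import cv2
p=cv2.imread('pics/scene8.png'); cv2.imwrite('pics/scene8c.png',cv2.resize(p[90:240,200:400],None,fx=4,fy=4))"
```

```text
215 225 -0.1986 -0.0221 0.008
215 235 -0.1923 -0.0224 0.0076
215 245 -0.189 -0.0217 0.014
215 255 -0.1895 -0.0202 0.0275
215 265 -0.1895 -0.0189 0.0385
215 275 -0.1893 -0.0178 0.0479
215 285 -0.1898 -0.0167 0.0573
215 295 -0.1894 -0.0159 0.0643
215 305 -0.1892 -0.0151 0.0709
215 315 -0.1887 -0.0145 0.0767
215 325 -0.1853 -0.0144 0.0779
215 335 -0.2101 -0.0094 0.1147
256 225 -0.1986 0.0012 0.0081
256 235 -0.1924 0.0012 0.0078
256 245 -0.1899 0.0011 0.016
256 255 -0.1894 0.0011 0.0275
256 265 -0.1897 0.001 0.039
256 275 -0.1896 0.001 0.0485
256 285 -0.1895 0.001 0.0569
256 295 -0.1895 0.001 0.0645
256 305 -0.1893 0.0009 0.0712
256 315 -0.1898 0.0009 0.0783
256 325 -0.1861 0.0009 0.079
256 335 -0.1311 0.0012 0.0152
300 225 -0.1987 0.0261 0.0085
300 235 -0.1926 0.0263 0.0084
300 245 -0.1895 0.0255 0.0154
300 255 -0.1899 0.0238 0.0286
300 265 -0.1892 0.0225 0.0381
300 275 -0.1901 0.021 0.0494
300 285 -0.1897 0.02 0.0573
300 295 -0.19 0.0189 0.0654
300 305 -0.1899 0.018 0.0722
300 315 -0.1897 0.0172 0.0782
300 325 -0.1853 0.0174 0.078
300 335 -0.2103 0.0116 0.115
338 min [-0.1905 -0.0521] max [-0.0798  0.0464]
rect lane mm [-135.2   -2.9] [ 98.5 110.7] 89.99
back slope deg -0.02 mean [-0.1878 -0.0031] n 17
far slope deg -0.1 mean [-0.136   0.0452] n 27
near slope deg -1.03 mean [-0.1346 -0.0507] n 27
front slope deg -0.32 mean [-0.0809 -0.0016] n 24
```

View pics/scene8c.png

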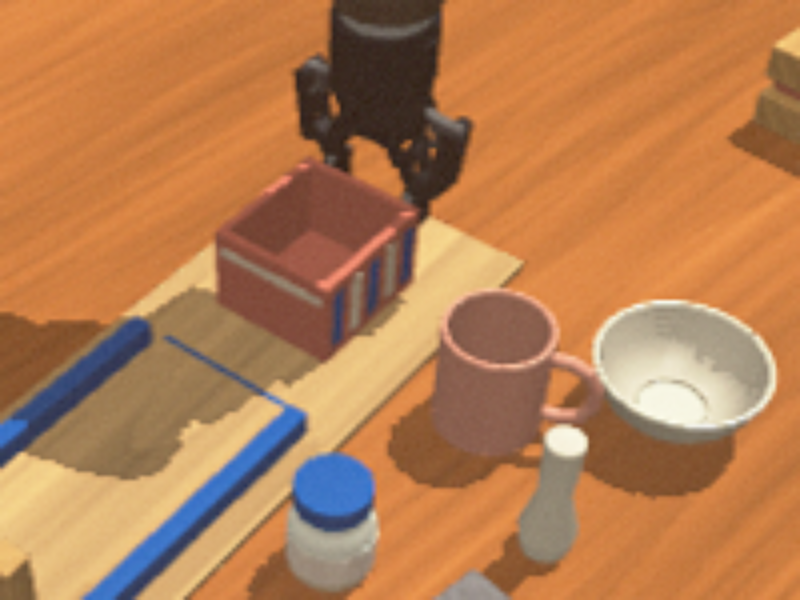

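servo_tool:
  targets:
    - {"tx": -0.006,"ty": 0,"tz": 0.001,"wx": 0.15,"wy": -0.1,"wz": 0,"gripper": 0.06}
    - {"tx": -0.008,"ty": 0,"tz": 0,"wx": 0,"wy": 0,"wz": 0,"gripper": 0.06}
    - {"tx": -0.009,"ty": 0,"tz": 0,"wx": 0,"wy": 0,"wz": 0,"gripper": 0.06}
    - {"tx": -0.009,"ty": 0,"tz": 0,"wx": 0,"wy": 0,"wz": 0,"gripper": 0.06}
    - {"tx": -0.009,"ty": 0,"tz": 0,"wx": 0,"wy": 0,"wz": 0,"gripper": 0.06}
    - {"tx": -0.009,"ty": 0,"tz": 0,"wx": 0,"wy": 0,"wz": 0,"gripper": 0.06}
    - {"tx": -0.005,"ty": 0,"tz": 0,"wx": 0,"wy": 0,"wz": 0,"gripper": 0.06}

```text
time_s: 8.9
position: [0.5278, 0.1405, 0.0415]
tool_rot: [-0.001, 0.652, 0.758, 0.003]
contact_force: [-0.7, 4.1, 0.2]
grip_width: 0.0596
```

```bash
python3 st.py; python3 snap.py top9; python3 rimw.py top9
```

```text
t 8.9 pos [0.5278 0.1405 0.0415] lane [-0.1467  0.0027] jaw az 8.58 err to 8.35 -> wz 0.23 tilt z [ 0.0014  0.0056 -1.    ] F [-0.7  4.1  0.2] w 0.0596
295 min [-0.1349 -0.0517] max [-0.0257  0.0478]
rect lane mm [-79.9  -2.1] [109.1  99.3] 0.57
back slope deg 1.29 mean [-0.132   0.0248] n 7
far slope deg 0.16 mean [-0.0806  0.0461] n 29
near slope deg -0.13 mean [-0.0815 -0.0499] n 28
front slope deg -0.17 mean [-0.0269 -0.0013] n 24
```

servo_tool:
  targets:
    - {"tx": -0.006,"ty": 0,"tz": 0.001,"wx": 0.1,"wy": -0.3,"wz": 0.2,"gripper": 0.06}
    - {"tx": -0.008,"ty": 0,"tz": 0,"wx": 0,"wy": 0,"wz": 0,"gripper": 0.06}
    - {"tx": -0.009,"ty": 0,"tz": 0,"wx": 0,"wy": -0.1,"wz": 0,"gripper": 0.06}
    - {"tx": -0.009,"ty": 0,"tz": 0,"wx": 0,"wy": 0,"wz": 0.05,"gripper": 0.06}
    - {"tx": -0.009,"ty": 0,"tz": 0,"wx": 0,"wy": -0.1,"wz": 0,"gripper": 0.06}
    - {"tx": -0.009,"ty": 0,"tz": 0,"wx": 0,"wy": 0,"wz": 0.05,"gripper": 0.06}
    - {"tx": -0.009,"ty": 0,"tz": 0,"wx": 0,"wy": -0.1,"wz": 0,"gripper": 0.06}
    - {"tx": -0.009,"ty": 0,"tz": 0,"wx": 0,"wy": 0,"wz": 0.05,"gripper": 0.06}
    - {"tx": -0.008,"ty": 0,"tz": 0,"wx": 0,"wy": 0,"wz": 0,"gripper": 0.06}
    - {"tx": -0.005,"ty": 0,"tz": 0,"wx": 0,"wy": 0,"wz": 0,"gripper": 0.06}

```text
time_s: 9.95
position: [0.5406, 0.0543, 0.0412]
tool_rot: [0.002, 0.655, 0.756, -0.001]
contact_force: [-0.9, 4.1, 0.1]
grip_width: 0.0599
```

```bash
python3 st.py; python3 snap.py top10; python3 rimw.py top10
```

```text
t 9.95 pos [0.5406 0.0543 0.0412] lane [-0.0595  0.0027] jaw az 8.17 err to 8.35 -> wz -0.18 tilt z [ 0.0018 -0.0041 -1.    ] F [-0.9  4.1  0.1] w 0.0599
224 min [-0.0213 -0.052 ] max [0.0607 0.0471]
rect lane mm [19.8 -2.5] [99.  81.6] 89.76
back slope deg 34.77 mean [-0.0191 -0.0478] n 3
far slope deg -0.54 mean [0.0253 0.0461] n 17
near slope deg 0.3 mean [ 0.0206 -0.0506] n 21
front slope deg 0.52 mean [ 0.0595 -0.0035] n 25
```

servo_tool:
  targets:
    - {"tx": -0.006,"ty": 0,"tz": 0.001,"wx": 0.05,"wy": 0.2,"wz": -0.15,"gripper": 0.06}
    - {"tx": -0.008,"ty": 0,"tz": 0,"wx": 0,"wy": 0,"wz": 0,"gripper": 0.06}
    - {"tx": -0.009,"ty": 0,"tz": 0,"wx": 0,"wy": -0.1,"wz": 0,"gripper": 0.06}
    - {"tx": -0.009,"ty": 0,"tz": 0,"wx": 0,"wy": 0,"wz": 0.05,"gripper": 0.06}
    - {"tx": -0.009,"ty": 0,"tz": 0,"wx": 0,"wy": -0.1,"wz": 0,"gripper": 0.06}
    - {"tx": -0.009,"ty": 0,"tz": 0,"wx": 0,"wy": 0,"wz": 0.05,"gripper": 0.06}
    - {"tx": -0.009,"ty": 0,"tz": 0,"wx": 0,"wy": -0.1,"wz": 0,"gripper": 0.06}
    - {"tx": -0.009,"ty": 0,"tz": 0,"wx": 0,"wy": 0,"wz": 0,"gripper": 0.06}
    - {"tx": -0.008,"ty": 0,"tz": 0,"wx": 0,"wy": 0,"wz": 0,"gripper": 0.06}
    - {"tx": -0.005,"ty": 0,"tz": 0,"wx": 0,"wy": 0,"wz": 0,"gripper": 0.06}

```text
time_s: 11.0
position: [0.553, -0.0316, 0.0409]
tool_rot: [0.002, 0.654, 0.756, -0.002]
contact_force: [-0.4, 4.4, -0.0]
grip_width: 0.06
```

```bash
python3 st.py; python3 snap.py top11; python3 rimw.py top11
```

```text
t 11.0 pos [ 0.553  -0.0316  0.0409] lane [0.0273 0.0025] jaw az 8.24 err to 8.35 -> wz -0.11 tilt z [ 0.0011 -0.005  -1.    ] F [-0.4  4.4 -0. ] w 0.06
140 min [ 0.1133 -0.0518] max [0.1474 0.0466]
rect lane mm [135.9  -3. ] [98.7 32.3] 82.35
back slope deg -81.27 mean [ 0.116  -0.0498] n 2
far slope deg -0.37 mean [0.1358 0.0449] n 7
near slope deg -2.46 mean [ 0.1287 -0.0506] n 9
front slope deg 0.36 mean [ 0.1464 -0.0034] n 25
```

servo_tool:
  targets:
    - {"tx": -0.006,"ty": 0.001,"tz": 0.001,"wx": 0,"wy": 0.25,"wz": -0.1,"gripper": 0.06}
    - {"tx": -0.008,"ty": 0,"tz": 0,"wx": 0,"wy": 0,"wz": 0,"gripper": 0.06}
    - {"tx": -0.008,"ty": 0,"tz": 0,"wx": 0,"wy": 0,"wz": 0,"gripper": 0.06}
    - {"tx": -0.008,"ty": 0,"tz": 0,"wx": 0,"wy": 0,"wz": 0,"gripper": 0.06}
    - {"tx": -0.006,"ty": 0,"tz": 0,"wx": 0,"wy": 0,"wz": 0,"gripper": 0.06}
    - {"tx": -0.003,"ty": 0,"tz": 0,"wx": 0,"wy": 0,"wz": 0,"gripper": 0.06}
    - {"tx": -0.002,"ty": 0,"tz": 0,"wx": 0,"wy": 0,"wz": 0,"gripper": 0.06}

```text
time_s: 11.75
position: [0.5603, -0.0745, 0.0404]
tool_rot: [-0.0, 0.654, 0.757, 0.0]
contact_force: [-1.3, 4.2, 0.3]
grip_width: 0.0599
```

```bash
python3 snap.py top12 scene12 wrist12; python3 rimw.py top12
```

```text
t 11.85 pos [ 0.5603 -0.0748  0.0404] lane [0.071  0.0035] jaw az 8.34 err to 8.35 -> wz -0.01 tilt z [ 4.e-04 -4.e-04 -1.e+00] F [ 0.3 -0.   0.1] w 0.06
20 min [ 0.1807 -0.0503] max [ 0.1912 -0.0316]
rect lane mm [188.3 -42. ] [19.4  7.6] 64.46
back slope deg 10.28 mean [ 0.1852 -0.0444] n 5
far slope deg -54.16 mean [ 0.1901 -0.0331] n 2
near slope deg -8.74 mean [ 0.185  -0.0497] n 3
front slope deg 4.18 mean [ 0.1896 -0.0411] n 6
```

View pics/scene12.png

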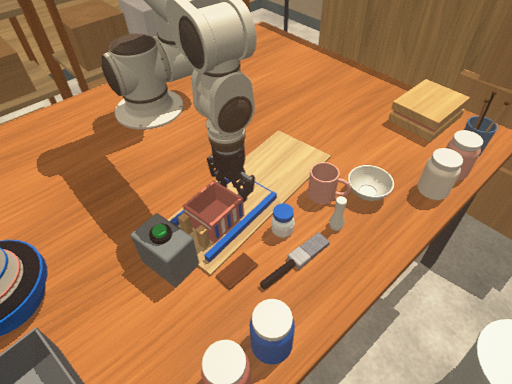

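The scene view shows the planter at about (215,207), between the rails and roughly 8 mm short of the posts. I'll close that gap slowly.

servo_tool:
  targets:
    - {"tx": -0.002,"ty": 0,"tz": 0,"wx": 0,"wy": 0,"wz": 0,"gripper": 0.06}
    - {"tx": -0.002,"ty": 0,"tz": 0,"wx": 0,"wy": 0,"wz": 0,"gripper": 0.06}
    - {"tx": -0.002,"ty": 0,"tz": 0,"wx": 0,"wy": 0,"wz": 0,"gripper": 0.06}

```text
time_s: 12.2
position: [0.561, -0.0799, 0.0405]
tool_rot: [-0.0, 0.653, 0.757, 0.0]
contact_force: [0.1, 5.1, -0.3]
grip_width: 0.0601
```

```bash
python3 st.py
```

```text
t 12.2 pos [ 0.561  -0.0799  0.0405] lane [0.0762 0.0035] jaw az 8.41 err to 8.35 -> wz 0.06 tilt z [ 2.e-04  6.e-04 -1.e+00] F [ 0.1  5.1 -0.3] w 0.0601
```

servo_tool:
  targets:
    - {"tx": -0.001,"ty": 0,"tz": 0,"wx": 0,"wy": 0,"wz": 0,"gripper": 0.06}
    - {"tx": -0.001,"ty": 0,"tz": 0,"wx": 0,"wy": 0,"wz": 0,"gripper": 0.06}

```text
time_s: 12.4
position: [0.5613, -0.0818, 0.0405]
tool_rot: [-0.0, 0.653, 0.757, 0.0]
contact_force: [-0.5, 4.3, 0.4]
grip_width: 0.0602
```

servo_tool:
  targets:
    - {"tx": -0.001,"ty": 0,"tz": 0,"wx": 0,"wy": 0,"wz": 0,"gripper": 0.06}

```text
time_s: 12.5
position: [0.5615, -0.0825, 0.0405]
tool_rot: [-0.001, 0.653, 0.757, 0.001]
contact_force: [-1.6, 10.5, 1.9]
grip_width: 0.0603
```

servo_tool:
  targets:
    - {"tx": -0.001,"ty": 0,"tz": 0,"wx": 0,"wy": 0,"wz": 0,"gripper": 0.06}

```text
time_s: 12.6
position: [0.5614, -0.0824, 0.0405]
tool_rot: [-0.002, 0.653, 0.757, 0.002]
contact_force: [-1.3, 14.3, 2.9]
grip_width: 0.06
```

```bash
python3 st.py
```

```text
t 12.6 pos [ 0.5614 -0.0824  0.0405] lane [0.0788 0.0035] jaw az 8.47 err to 8.35 -> wz 0.12 tilt z [-3.0e-04  4.5e-03 -1.0e+00] F [-1.3 14.3  2.9] w 0.06
```

The force rose to 14 N at lane x 0.0788, which was the expected contact point. I'll back off and check.

servo_tool:
  targets:
    - {"tx": 0.008,"ty": -0.0,"tz": 0,"wx": 0,"wy": -0.2,"wz": 0,"gripper": 0.06}
    - {"tx": 0.02,"ty": -0.0,"tz": 0,"wx": 0,"wy": 0,"wz": 0,"gripper": 0.06}
    - {"tx": 0.02,"ty": -0.003,"tz": -0.02,"wx": 0,"wy": 0,"wz": 0,"gripper": 0.06}
    - {"tx": 0.01,"ty": 0,"tz": -0.04,"wx": 0,"wy": 0,"wz": 0,"gripper": 0.06}
    - {"tx": 0,"ty": 0,"tz": -0.045,"wx": 0,"wy": 0,"wz": 0,"gripper": 0}
    - {"tx": 0,"ty": 0,"tz": -0.045,"wx": 0,"wy": 0,"wz": 0,"gripper": 0}
    - {"tx": 0,"ty": 0,"tz": -0.02,"wx": 0,"wy": 0,"wz": 0,"gripper": 0}
    - {"tx": 0,"ty": 0,"tz": 0,"wx": 0,"wy": 0,"wz": 0,"gripper": 0}

```text
time_s: 13.4
position: [0.5486, -0.0253, 0.2156]
tool_rot: [0.004, 0.654, 0.756, -0.004]
contact_force: [0.0, -0.6, -0.3]
grip_width: 0.0018
```

```bash
python3 snap.py wrist13 top13 scene13; python3 rimw.py top13;python3 rimw.py wrist13
```

```text
t 13.4 pos [ 0.5486 -0.0253  0.2156] lane [ 0.0204 -0.0009] jaw az 8.27 err to 8.35 -> wz -0.08 tilt z [ 1.000e-04 -1.080e-02 -9.999e-01] F [ 0.  -0.6 -0.3] w 0.0018
200 min [ 0.1348 -0.0511] max [0.1991 0.0481]
rect lane mm [168.1  -1.6] [99.4 63.9] 88.36
back slope deg 9.4 mean [ 0.1352 -0.0474] n 3
far slope deg -1.23 mean [0.1698 0.0468] n 14
near slope deg -0.07 mean [ 0.1666 -0.0497] n 16
front slope deg 0.11 mean [ 0.198  -0.0016] n 24
695 min [ 0.0872 -0.0503] max [0.1194 0.0498]
rect lane mm [103.3  -0.3] [100.1  32.1] 89.96
back slope deg -0.16 mean [0.0874 0.0019] n 11
far slope deg 1.35 mean [0.1051 0.0492] n 9
near slope deg -0.41 mean [ 0.1049 -0.0499] n 9
front slope deg 1.25 mean [ 0.117  -0.0101] n 5
```

View pics/wrist13.png

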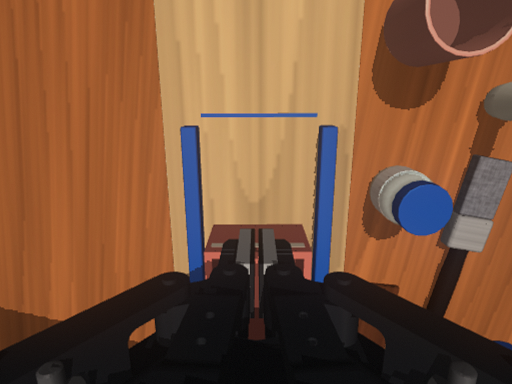

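View pics/scene13.png

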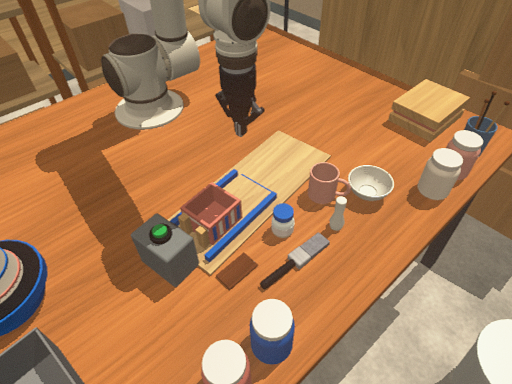

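The planter sits straight at y≈-1 mm with its front at about 0.199, against the posts. In the scene view it is at (211,213). On to the button.

servo_tool:
  targets:
    - {"tx": -0.02,"ty": 0,"tz": 0,"wx": 0,"wy": 0.5,"wz": 0,"gripper": 0}
    - {"tx": -0.03,"ty": 0,"tz": 0,"wx": 0,"wy": 0,"wz": 0,"gripper": 0}
    - {"tx": -0.03,"ty": 0,"tz": 0,"wx": 0,"wy": 0,"wz": 0,"gripper": 0}
    - {"tx": -0.03,"ty": 0,"tz": 0,"wx": 0,"wy": 0,"wz": 0,"gripper": 0}
    - {"tx": -0.03,"ty": 0,"tz": 0,"wx": 0,"wy": 0,"wz": 0,"gripper": 0}
    - {"tx": -0.03,"ty": 0,"tz": 0,"wx": 0,"wy": 0,"wz": 0,"gripper": 0}
    - {"tx": -0.03,"ty": 0,"tz": 0,"wx": 0,"wy": 0,"wz": 0,"gripper": 0}
    - {"tx": -0.03,"ty": 0,"tz": 0,"wx": 0,"wy": 0,"wz": 0,"gripper": 0}
    - {"tx": 0,"ty": 0,"tz": 0,"wx": 0,"wy": 0,"wz": 0,"gripper": 0}
    - {"tx": 0,"ty": 0,"tz": 0,"wx": 0,"wy": 0,"wz": 0,"gripper": 0}

```text
time_s: 14.55
position: [0.5752, -0.2612, 0.1893]
tool_rot: [-0.014, 0.654, 0.756, -0.01]
contact_force: [-0.8, -0.2, 0.3]
grip_width: -0.0001
```

```bash
python3 snap.py wrist14
```

```text
t 14.55 pos [ 0.5752 -0.2612  0.1893] lane [ 0.2576 -0.0088] jaw az 8.26 err to 8.35 -> wz -0.09 tilt z [-0.035   0.0038 -0.9994] F [-0.8 -0.2  0.3] w -0.0001
```

View pics/wrist14.png

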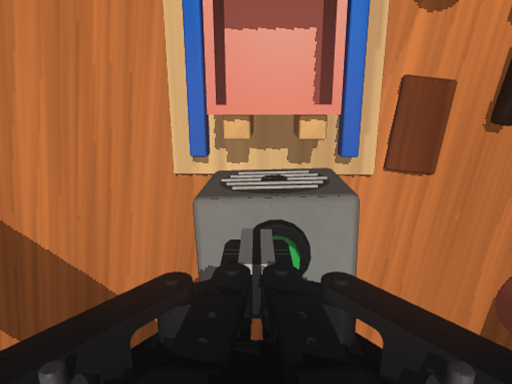

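servo_tool:
  targets:
    - {"tx": -0.015,"ty": 0.005,"tz": 0,"wx": -1.9,"wy": -0.5,"wz": 0,"gripper": 0}
    - {"tx": -0.018,"ty": 0.005,"tz": 0,"wx": 0,"wy": 0,"wz": 0,"gripper": 0}
    - {"tx": 0,"ty": 0,"tz": 0,"wx": 0,"wy": 0,"wz": 0,"gripper": 0}
    - {"tx": 0,"ty": 0,"tz": 0,"wx": 0,"wy": 0,"wz": 0,"gripper": 0}

```text
time_s: 15.0
position: [0.5895, -0.2886, 0.1866]
tool_rot: [-0.002, 0.653, 0.758, -0.001]
contact_force: [-0.6, 0.5, -1.0]
grip_width: 0.0
```

```bash
python3 snap.py wrist15
python3 - <<'E'
from cell import vision
from h import *
import pickle
for a in ['wrist14','wrist15']:
    s=pickle.load(open(f'pics/{a}.pkl','rb')); C=cam(vision,'wrist',s)
    print(a,proj(C,[[.591,-.2954,.1305]]))
    im=cv2.imread(f'pics/{a}.png'); m=cv2.inRange(cv2.cvtColor(im,cv2.COLOR_BGR2HSV),(45,100,60),(85,255,255)); v,u=np.nonzero(m)
    if len(u):
        q=plane(C,np.c_[u,v],.1305)[:,:2]; print(len(u),u.min(),u.max(),v.min(),v.max()); dd=np.linalg.norm(q-[.591,-.2954],axis=1); print('max r',dd.max()*1000, np.linalg.norm(q-[.591,-.2954],axis=1).min()*1000)
        h=cv2.convexHull(q.astype(np.float32)*1000); print('enclosing',cv2.minEnclosingCircle(h))
E
```

```text
t 15.0 pos [ 0.5895 -0.2886  0.1866] lane [0.2868 0.0014] jaw az 8.49 err to 8.35 -> wz 0.14 tilt z [-0.0036  0.0015 -1.    ] F [-0.6  0.5 -1. ] w 0.0
wrist14 [[276.25854795 259.64080416]]
273 273 299 235 269
max r 17.582959208613588 9.802866809066268
enclosing ((596.3311157226562, -289.4508361816406), 14.496031761169434)
wrist15 [[258.24285849 218.78052276]]
1521 234 282 194 239
max r 16.864843795069795 0.2142764653265639
enclosing ((591.155517578125, -295.5563049316406), 16.644548416137695)
```

View pics/wrist15.png

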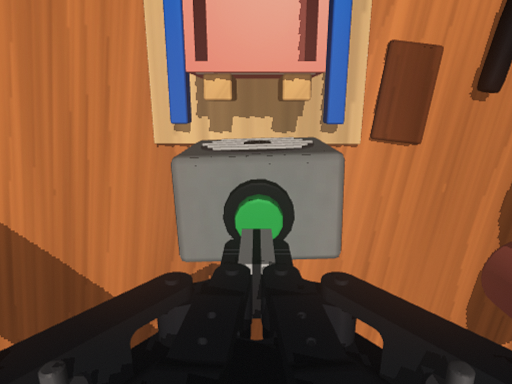

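The button is at (258,217), which agrees with the triangulated position. The planter at the top of the view is centred at the posts. I'll move down to the button.

servo_tool:
  targets:
    - {"tx": -0.007,"ty": 0.001,"tz": 0.01,"wx": -0.2,"wy": 0,"wz": 0,"gripper": 0}
    - {"tx": 0,"ty": 0,"tz": 0.015,"wx": 0,"wy": 0,"wz": 0,"gripper": 0}
    - {"tx": 0,"ty": 0,"tz": 0.012,"wx": 0,"wy": 0,"wz": 0,"gripper": 0}
    - {"tx": 0,"ty": 0,"tz": 0,"wx": 0,"wy": 0,"wz": 0,"gripper": 0}
    - {"tx": 0,"ty": 0,"tz": 0,"wx": 0,"wy": 0,"wz": 0,"gripper": 0}

```text
time_s: 15.55
position: [0.5915, -0.2934, 0.1467]
tool_rot: [-0.001, 0.652, 0.759, 0.001]
contact_force: [-0.2, 0.4, -0.1]
grip_width: 0.0001
```

```bash
python3 st.py
```

```text
t 15.55 pos [ 0.5915 -0.2934  0.1467] lane [0.2919 0.0026] jaw az 8.67 err to 8.35 -> wz 0.32 tilt z [-2.0e-04  2.3e-03 -1.0e+00] F [-0.2  0.4 -0.1] w 0.0001
```

servo_tool:
  targets:
    - {"tx": -0.002,"ty": -0.001,"tz": 0.008,"wx": 0,"wy": 0,"wz": 0,"gripper": 0}
    - {"tx": 0,"ty": 0,"tz": 0.006,"wx": 0,"wy": 0,"wz": 0,"gripper": 0}
    - {"tx": 0,"ty": 0,"tz": 0.003,"wx": 0,"wy": 0,"wz": 0,"gripper": 0}

```text
time_s: 15.85
position: [0.5913, -0.2958, 0.13]
tool_rot: [0.0, 0.652, 0.759, 0.001]
contact_force: [0.0, 1.0, 2.1]
grip_width: -0.0001
```

servo_tool:
  targets:
    - {"tx": 0,"ty": 0,"tz": 0.003,"wx": 0,"wy": 0,"wz": 0,"gripper": 0}

```text
time_s: 15.95
position: [0.5913, -0.2958, 0.1271]
tool_rot: [0.0, 0.652, 0.759, 0.001]
contact_force: [-1.6, 1.1, 4.5]
grip_width: 0.0001
```

servo_tool:
  targets:
    - {"tx": 0,"ty": 0,"tz": 0.002,"wx": 0,"wy": 0,"wz": 0,"gripper": 0}

```text
time_s: 16.05
position: [0.5914, -0.2959, 0.1259]
tool_rot: [0.001, 0.652, 0.759, 0.001]
contact_force: [-4.9, 2.6, 16.3]
grip_width: 0.0001
```

The force climbed well past 5 N, so the button has bottomed out. I'll hold it briefly, then let go.

servo_tool:
  targets:
    - {"tx": 0,"ty": 0,"tz": 0.001,"wx": 0,"wy": 0,"wz": 0,"gripper": 0}
    - {"tx": 0,"ty": 0,"tz": 0.001,"wx": 0,"wy": 0,"wz": 0,"gripper": 0}

```text
time_s: 16.25
position: [0.5914, -0.2958, 0.1261]
tool_rot: [0.002, 0.652, 0.759, 0.002]
contact_force: [-2.5, 1.9, 6.6]
grip_width: -0.0
```

servo_tool:
  targets:
    - {"tx": 0,"ty": 0,"tz": -0.01,"wx": 0,"wy": 0,"wz": 0,"gripper": 0}
    - {"tx": 0,"ty": 0,"tz": -0.02,"wx": 0,"wy": 0,"wz": 0,"gripper": 0}
    - {"tx": 0,"ty": 0,"tz": -0.03,"wx": 0,"wy": 0,"wz": 0,"gripper": 0}
    - {"tx": 0,"ty": 0,"tz": -0.02,"wx": 0,"wy": 0,"wz": 0,"gripper": 0}
    - {"tx": 0.01,"ty": 0,"tz": 0,"wx": 0,"wy": 0,"wz": 0,"gripper": 0}
    - {"tx": 0,"ty": 0,"tz": 0,"wx": 0,"wy": 0,"wz": 0,"gripper": 0}
    - {"tx": 0,"ty": 0,"tz": 0,"wx": 0,"wy": 0,"wz": 0,"gripper": 0}

```text
time_s: 16.95
position: [0.5892, -0.2852, 0.2097]
tool_rot: [0.002, 0.652, 0.759, 0.001]
contact_force: [0.2, 0.0, 0.5]
grip_width: 0.0002
```

```bash
python3 snap.py wrist16 top16; python3 rimw.py top16
python3 - <<'E'
from cell import vision
from h import *
import pickle
from st import O,W,N
s=pickle.load(open('pics/wrist16.pkl','rb')); C=cam(vision,'wrist',s); im=cv2.imread('pics/wrist16.png'); P=cloud(C,np.load('pics/wrist16d.npy'))
m=cv2.inRange(cv2.cvtColor(im,cv2.COLOR_BGR2HSV),(45,100,60),(85,255,255))>0
print('button top z',np.median(P[m][:,2]) if m.any() else None, m.sum())
s=pickle.load(open('pics/wrist15.pkl','rb')); C=cam(vision,'wrist',s); im=cv2.imread('pics/wrist15.png'); P=cloud(C,np.load('pics/wrist15d.npy'))
m=cv2.inRange(cv2.cvtColor(im,cv2.COLOR_BGR2HSV),(45,100,60),(85,255,255))>0
print('before',np.median(P[m][:,2]))
E
```

```text
t 16.95 pos [ 0.5892 -0.2852  0.2097] lane [0.2834 0.0016] jaw az 8.67 err to 8.35 -> wz 0.32 tilt z [ 4.8e-03 -3.0e-04 -1.0e+00] F [0.2 0.  0.5] w 0.0002
385 min [ 0.0893 -0.0511] max [0.1996 0.0479]
rect lane mm [144.5  -1.6] [ 98.9 110.3] 89.97
back slope deg 0.02 mean [ 0.0905 -0.0028] n 24
far slope deg -0.11 mean [0.1435 0.0468] n 27
near slope deg -0.37 mean [ 0.1427 -0.0499] n 28
front slope deg 0.05 mean [ 0.1983 -0.0017] n 24
button top z 0.13222160711870465 1439
before 0.13213767999727094
```

View pics/wrist16.png

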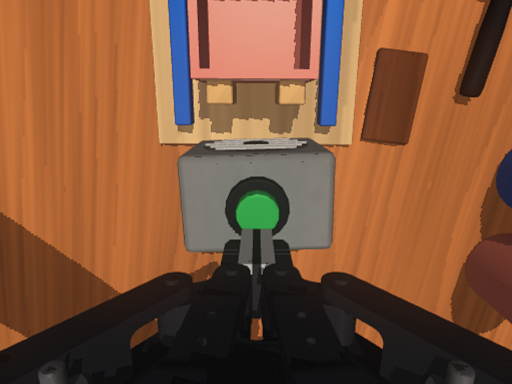

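View pics/top16.png

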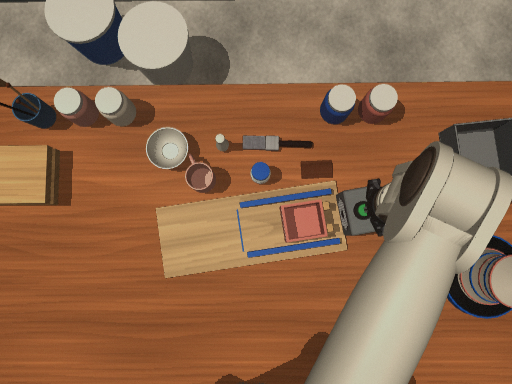

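Planter at lane (144.5, -1.6) mm and straight. The button is up again at 0.132 m, and the tool is clear with no contact. In the top view the bystanders are where they started. Handing in.

```bash
python3 -c "
from cell import r
print(r.hand_in())"
```

```text
the job is handed in; nothing more can be done
None
```

The planter is between the rails and up against the stop posts, and the fan button has been pressed and let go. I handed the job in at about 17 s of the 58 s allowed; no verdict came back.

**What I did:**
- **Centring:** I nudged the planter about 11 mm sideways with the closed fingers, before it reached the rails.
- **Pushing:** I then pushed it along from behind with two spread fingers until it touched the posts. The highest force I read there was about 14 N, against the 40 N limit.
- **Button:** I pressed it with closed fingers. The force climbed steeply to 16 N at about 6 mm of travel, so it was fully down, and I held it for about 0.3 s before lifting off.

**Last checks:**
- **Planter:** the top camera puts it at lane x = 144.5 mm, y = -1.6 mm, and straight to within about 0.5°.
- **Button:** its top reads 132 mm, the same height as before the press.
- **Robot:** the tool stands clear at a height of 0.21 m with no contact force.
- **Bystanders:** the mug, jar, bowl, brush, rib and pestle look unmoved in the top view; I did not measure them.

**Disagreements and limits:**
- The top and wrist views differed by 1–2 mm on the planter's position across the lane. An early 3 mm difference was a one-pixel shift in my own mask code, which I fixed.
- I had no direct reading of the button's travel; I inferred the full press from force and height.

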